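Open the touch-latch bit case

ROBOT

A 6-joint arm with a two-finger parallel gripper is mounted at the origin on the work surface; the furniture and walls round the work are solid. World frame = base frame: x ahead of the robot, y to its left, z up, the work surface at z = 0. Lengths are in m, angles in degrees, forces in N, time in s.
With the tool pointing down it reaches from about 0.25 to 0.725 m from the base axis. Payload 9.7 kg.
Tool frame: the origin (TCP) lies at the very end of the fingers, on their centre line; the grasp point (between the pads) lies 19 mm behind it (bot.grip_depth is the distance from the TCP to the grasp point, in m); z points along the fingers, y is the direction in which the jaws open and shut (so a half turn about z gives the same grasp; the last joint's range is limited). The gripper opens to 85 mm and grips with 20 to 120 N. Pads are 22 mm wide; open, the fingers measure 114 mm over their backs; the gripper's body (76 mm by 85 mm) begins 54 mm behind the grasp point. The pads swing forward as they close: fully open they stand 13 mm farther back than shut.
Start: joints at [74.828, 4.979, 10.078, 95.1, 0, 90], TCP at [0.144, 0.531, 0.231] pointing down, gripper open.
Joint ranges: [-179.16, 179.16], [-48.56, 103.87], [-65.8, 70.77], [-126.05, 130.52], [-82.76, 87.17], [-180, 180]. Speed limits (degrees/s): [127.2, 127.2, 147.25, 180, 180, 180].

INTERFACE

Orientations are given as [roll, pitch, yaw] about the fixed x, y, z axes, in that order (R = Rz(yaw) Ry(pitch) Rx(roll)).
In Python, from workcell import telemetry, optics, order, bot gives the robot as it stands. The module is installed in compiled form; this text tells all that it offers.
- The arm moves only by the shell command python3 -m inch 'ROWS' [FORCE]. ROWS is JSON, a list of rows, each a list of 7 numbers: the shift along the tool's x, y, z in m, then the turn, a rotation vector about the tool's x, y, z in rad, then the closure, from 0 (fully open) to 1 (shut). In form: [[tx, ty, tz, rx, ry, rz, grip], ...]. A call has 1 to 12 rows; each row is the pose to reach, as a shift and turn from the pose commanded when the call began, along the tool's axes at that moment; what a row does not reach only later rows make up. A row lasts 1/12 s, in which the tool goes at most 41.7 mm and 7.16 degrees, less where a joint would pass 70% of its speed; a pose out of reach is approached as far as the arm can. A call with a gripper value outside its range is refused whole. The fingers move at their own pace and stop on an object; FORCE is the grip in N (left out, the last holds). Time passes only in rows, so rows that repeat a pose let the fingers close. It gives the time, the measured TCP pose, the force and the opening at its end, in the units of the state.
- telemetry.get_obs(): the state, without advancing time (a new reading comes with each control period).
- optics.camera(name): name is "scene" or "top"; returns (picture, depth): 480x640x3 uint8, red, green, blue; 480x640 float32, m along the optical axis (not along the pixel's ray), 0 where there is no reading.
- optics.camera_info(name): a dict with "camera_matrix" (3x3 intrinsics, pixels), "xyz" and "attitude" of the camera in the world. Camera axes: x right, y down, z forward; pixel columns grow to the right and rows downward; lengths in m; the calibration is good to about 2 mm. A picture is of the moment at which its call begins. camera_info takes no time and is no camera call.
- order.job_done(): hands the job in, once; it reports no verdict.
The state is a dict: "time": time; "q": joint angles; "qd": joint speeds; "joint_efforts": joint torques, N m; "ee_pos": TCP position; "tcp_rot": TCP orientation; "wrist_force": force on the tool from outside, world axes, zero at the start; "torque": the same for the moment, N m; "opening": finger opening in m.
Only numpy, scipy, OpenCV 4.12 (cv2) and the standard library are available. Lean on these libraries where they do the work, as an engineer would, in place of code of your own. Each camera call takes 0.05 s, during which the arm holds its last target. There are 200 camera calls.

TASK

Open the narrower of the two plywood cases without grasping anything: press the front of its lid gently inwards with a fingertip until the touch latch lets go, take the finger away so that the spring raises the lid ajar by itself, then push the lid with the fingers past upright until it lies back at its stop and stays open. Do not shove or lift the cases, leave the wide case shut, and leave the other things where they are.

Things in the scene. Friction and masses are not known exactly. Their poses are not given: they have to be found in the camera images.
- narrow_case: Case to open, the narrower: plywood, 110 mm wide (its y), 150 deep (x), 90 high, walls 9; loose but heavy (4 kg). Origin: centre of underside; z up; -x is its front, towards the robot (yaw up to 0.3 rad). Lid 87 wide, 134 deep, 10 thick, flush with the top, hinged at the rear, no handle; touch latch inside; its catch hangs 30 mm under the lid by the left front corner.
- wide_case: Other case, stays shut, wider: plywood, 180 mm wide (its y), 150 deep (x), 90 high, walls 9; loose but heavy (5 kg). Origin: centre of underside; z up; -x is its front, towards the robot (yaw up to 0.3 rad). Lid 157 wide, 134 deep, 10 thick, flush with the top, hinged at the rear, no handle; touch latch inside; its catch hangs 30 mm under the lid by the left front corner.
- narrow_case_lid (a joint): narrow lid's angle, rad: 0 latched; negative pressed in (stop -0.065, 9 mm at the front edge); grows as it opens; stop 1.95, leaning back. The latch lets go when the front edge is pressed in 5 mm (about 4 N). Once the finger lifts, a spring raises the lid in about 1 s to about 0.7 and it rests there; from there it takes under 2 N to push; past upright (1.57) it falls back to 1.95 and stays.
- wide_case_lid (a joint): lid angle of the wide case, same meaning; latched shut at 0
- narrow_case_press (a point): on the top face of the narrow lid, 20 mm behind the middle of its front edge: the place to press; moves with the lid
- narrow_case_edge (a point): middle of the narrow lid's front edge, at half thickness; 137 mm from the hinge axis, level with it when shut (some 90 mm higher when ajar); moves with the lid
- narrow_case_hinge (a point): middle of the narrow lid's hinge axis (along the case's y), 74 mm behind the case's centre, 85.5 mm above the bench
- bench_dog: beech bench dog standing on its head, 29 mm thick, 65 mm tall, between the cases; origin under its centre
- tape_measure: tape measure, 33x81x66 mm, behind the bench dog; origin under its centre
- sanding_block: cork sanding block, 65x112x36 mm, right of the cases; origin under its centre
- offcut: sawn hardwood offcut, 45x90x30 mm, lying left of the cases; origin under its centre

How it is judged:
By the outcome, as a careful person would: the job done as asked, in the order asked, and still so for the second after the job is handed in, with the robot touching nothing.
It also fails if it takes over 48 s, if anything falls off the work surface, if the arm or the gripper's body presses on something with over 40 N, if the wrist force passes 120 N, or if a joint passes its speed limit or range.

## Working session

There is one attempt and no reset: what is moved stays moved. The work goes in short steps, Python scripts to look and compute and a shell command to move; the robot and the scene stay as the last step left them, time stands still between calls to the robot, and variables do not carry over. Pictures are saved under pics/ and viewed, about 8 in all and at most 12, crops included, and the job is handed in when it is done.

```bash
mkdir -p pics; python3 - <<'E'
from workcell import telemetry, optics
import cv2,numpy as np
print(telemetry.get_obs())
for n in("scene","top"):
    p,d=optics.camera(n); i=optics.camera_info(n); print(n,i)
    cv2.imwrite(f"pics/{n}0.png",p[:,:,::-1]); np.savez(f"{n}0.npz",p=p,d=d)
E
```

```text
{'time': 0.0, 'q': array([7.48277267e+01, 5.01193358e+00, 1.00340444e+01, 9.50989065e+01,
       1.49183397e-04, 9.00002446e+01]), 'qd': array([-0.01293991, -0.04573675, -0.10439068,  0.01828963,  0.05394136,
       -0.0838869 ]), 'joint_efforts': array([ 3.46023926e-04, -5.20386565e+01,  4.64803433e+01,  1.63040293e-02,
       -6.54264022e-05, -3.09466778e-06]), 'ee_pos': array([0.14388732, 0.53061087, 0.2305714 ]), 'tcp_rot': array([-1.79923204e+02, -1.48855380e-04,  1.64827482e+02]), 'wrist_force': array([-0.08801893, -0.06848533,  0.19087987]), 'torque': array([ 0.00131298, -0.01106915, -0.01756036]), 'opening': 0.08531445783050494}
scene {'camera_matrix': array([[458.37633861,   0.        , 318.10893877],
       [  0.        , 458.37633861, 238.98255361],
       [  0.        ,   0.        ,   1.        ]]), 'xyz': array([-0.0453235 , -0.81198078,  0.52887684]), 'attitude': array([-114.27437532,   -1.03450666,  -36.16964854])}
top {'camera_matrix': array([[533.6089621 ,   0.        , 320.85203448],
       [  0.        , 533.6089621 , 236.18038078],
       [  0.        ,   0.        ,   1.        ]]), 'xyz': array([ 0.29384683, -0.02269019,  1.52122265]), 'attitude': array([-169.81967997,    0.40092269,  -90.27613564])}
```

View pics/top0.png

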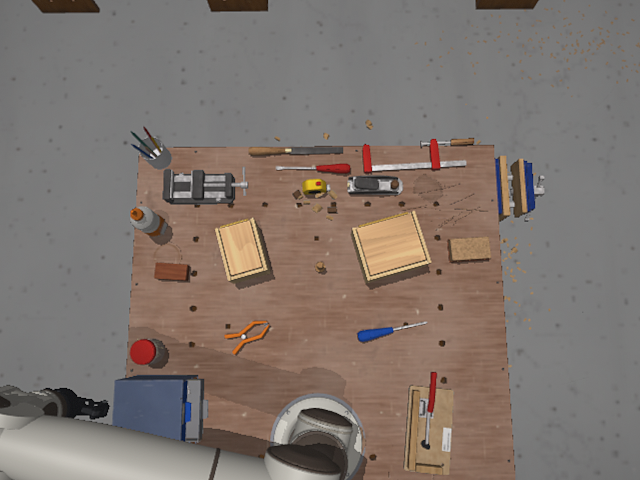

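View pics/scene0.png

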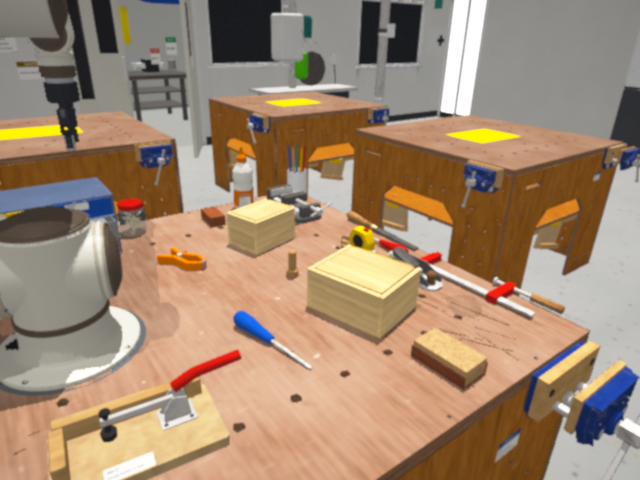

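The top view shows the narrow case around pixel (242,248) and the wide one around (391,247), both shut. The scene view shows the narrow case at about (262,225). Next I measure the narrow one.

```bash
cat >h.py <<'E'
import numpy as np,cv2
from scipy.spatial.transform import Rotation as R
from workcell import telemetry, optics
def cam(n):
    i=optics.camera_info(n); return np.array(i["camera_matrix"]),np.array(i["xyz"]),R.from_euler('xyz',i["attitude"],degrees=True).as_matrix()
def cloud(n,d):
    K,t,M=cam(n); v,u=np.mgrid[:480,:640]
    return np.stack([(u-K[0,2])/K[0,0]*d,(v-K[1,2])/K[1,1]*d,d],-1)@M.T+t
def ray(n,uv,z):
    K,t,M=cam(n); uv=np.atleast_2d(uv)
    r=np.c_[(uv-K[:2,2])/K[0,0],np.ones(len(uv))]@M.T
    return t+r*((z-t[2])/r[:,2])[:,None]
E
python3 - <<'E'
from h import *
for n,c in(("top",(242,248)),("scene",(262,215)),("top",(391,247))):
    f=np.load(n+"0.npz");P=cloud(n,f["d"]); m=((P[...,2]>.08)&(P[...,2]<.1)&(f["d"]>0)).astype(np.uint8)
    k,l,s,_=cv2.connectedComponentsWithStats(m); L=l[c[1],c[0]]; m=(l==L).astype(np.uint8)
    print(n,L,s[L],"z",np.median(P[m>0][:,2]))
    q=max(cv2.findContours(m,0,cv2.CHAIN_APPROX_NONE)[0],key=cv2.contourArea)[:,0].astype(float)
    W=ray(n,q,.09)[:,:2]; r=cv2.minAreaRect((W*1000).astype(np.float32)); print(r,"\n",cv2.boxPoints(r))
t=np.load("top0.npz")["p"]; s=np.load("scene0.npz")["p"]
a=cv2.resize(t[205:295,200:290],(400,400),interpolation=2);b=cv2.resize(s[190:260,215:305],(400,311),interpolation=2)
cv2.imwrite("pics/c.png",np.hstack([a,np.vstack([b,np.zeros((89,400,3),np.uint8)])])[:,:,::-1])
E
```

```text
top 13 [ 215  218   52   63 2155] z 0.09064099875449849
((517.59375, 204.99215698242188), (153.8104705810547, 110.73653411865234), 15.423457145690918) 
 [[428.7329  237.91342]
 [458.18335 131.16489]
 [606.4546  172.07089]
 [577.00415 278.81943]]
scene 0 [     0      0    640    480 299943] z 0.003469734629339638
((582418.75, 3694644.0), (8074413.0, 1072357.5), 83.02812194824219) 
 [[-4.3984031e+05 -2.4762825e+05]
 [ 6.2458812e+05 -3.7779325e+05]
 [ 1.6046778e+06  7.6369160e+06]
 [ 5.4024938e+05  7.7670810e+06]]
top 9 [ 352  211   79   70 3555] z 0.09090801450681463
((525.787353515625, -202.97962951660156), (153.00650024414062, 180.49270629882812), 15.539506912231445) 
 [[ 427.90335 -136.52757]
 [ 476.25784 -310.42255]
 [ 623.6714  -269.4317 ]
 [ 575.3169   -95.53671]]
```

View pics/c.png

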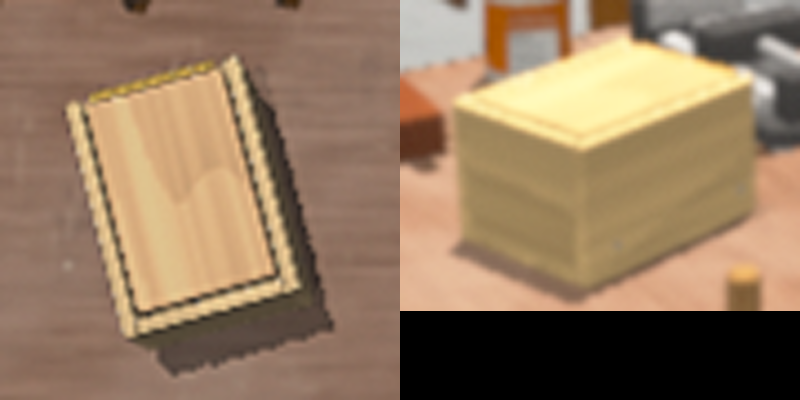

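The crop shows the narrow lid framed by its rim, with the open rear slot at the hinge. The front-right top corner is at about scene pixel (256,224). I'll cross-check the height with that corner, then work out the first shift.

```bash
cat >>h.py <<'E'
C=np.array([.5176,.2050]);YAW=15.4
def case2w(x,y,z):
    a=np.radians(YAW); return np.array([C[0]+x*np.cos(a)-y*np.sin(a),C[1]+x*np.sin(a)+y*np.cos(a),z])
def w2case(p):
    a=np.radians(YAW);d=np.array(p[:2])-C;return np.array([d@[np.cos(a),np.sin(a)],d@[-np.sin(a),np.cos(a)],p[2]])
def go(x,y,z):
    o=telemetry.get_obs();Rt=R.from_euler('xyz',o["tcp_rot"],degrees=True);g=R.from_euler('xyz',[180,0,YAW+90],degrees=True)
    print("t",o["time"],"at(case)",w2case(o["ee_pos"]).round(4),"F",o["wrist_force"].round(2),"shift",Rt.inv().apply(case2w(x,y,z)-o["ee_pos"]).round(4),"rot",(Rt.inv()*g).as_rotvec().round(3))
E
python3 - <<'E'
from h import *
# height of the front-right top corner: closest approach of the two rays
uvs={"scene":(256,223.8),"top":(200+300*90/400,205+290*90/400)}
A=[];
for n,uv in uvs.items():
    p=ray(n,uv,.09)[0];t=cam(n)[1];A.append((t,(p-t)/np.linalg.norm(p-t)));print(n,p,w2case(p))
s=np.linalg.lstsq(np.c_[A[0][1],-A[1][1]],A[1][0]-A[0][0],rcond=None)[0]
print([a[0]+a[1]*k for a,k in zip(A,s)])
go(-.043,0,.15)
E
```

```text
scene [0.46102186 0.13011574 0.09      ] [-0.0744327 -0.0571709  0.09     ]
top [0.45845823 0.13038081 0.09      ] [-0.07683389 -0.05623456  0.09      ]
[array([0.46056413, 0.1292641 , 0.09039674]), array([0.45842748, 0.13035221, 0.09026737])]
t 0.1 at(case) [-0.2738  0.4132  0.2307] F [ 0.5  -0.82 -0.02] shift [-0.4089 -0.2383  0.0809] rot [-1.000e-03  1.000e-03  1.037e+00]
```

The two views agree: the top face is at z 0.090 and position matches within 2 mm. I'll move above the press point with the fingers shut.

```bash
python3 -m inch '[[-0.03,-0.02,0,0,0,0.08,1],[-0.06,-0.035,0,0,0,0.18,1],[-0.095,-0.055,0.01,0,0,0.28,1],[-0.13,-0.075,0.015,0,0,0.38,1],[-0.165,-0.095,0.02,0,0,0.48,1],[-0.2,-0.116,0.03,0,0,0.58,1],[-0.235,-0.136,0.04,0,0,0.68,1],[-0.27,-0.157,0.05,0,0,0.78,1],[-0.305,-0.178,0.06,0,0,0.87,1],[-0.34,-0.198,0.07,0,0,0.95,1],[-0.375,-0.218,0.075,0,0,1.0,1],[-0.409,-0.238,0.081,0,0,1.037,1]]' && python3 -m inch '[[0,0,0,0,0,0,1],[0,0,0,0,0,0,1],[0,0,0,0,0,0,1],[0,0,0,0,0,0,1]]'; python3 -c "
from h import *
go(-.043,0,.095)"
```

```text
time: 1.1
ee_pos: [0.4774, 0.1921, 0.1496]
tcp_rot: [-180.0, 0.0, 105.2]
wrist_force: [0.8, 1.2, -0.1]
opening: -0.0001
time: 1.43
ee_pos: [0.4758, 0.1949, 0.1504]
tcp_rot: [-180.0, -0.0, 105.5]
wrist_force: [0.2, -0.4, 0.3]
opening: -0.0001
t 1.4333 at(case) [-0.043   0.0013  0.1504] F [ 0.18 -0.38  0.28] shift [-0.0013  0.      0.0554] rot [-0.    -0.     0.002]
```

```bash
python3 -m inch '[[0,0,0.015,0,0,0,1],[0,0,0.03,0,0,0,1],[0,0,0.042,0,0,0,1],[0,0,0.05,0,0,0,1],[0,0,0.055,0,0,0,1],[0,0,0.055,0,0,0,1],[0,0,0.055,0,0,0,1]]'
python3 -m inch '[[0,0,0.001,0,0,0,1],[0,0,0.002,0,0,0,1],[0,0,0.003,0,0,0,1],[0,0,0.004,0,0,0,1],[0,0,0.005,0,0,0,1],[0,0,0.005,0,0,0,1],[0,0,0.005,0,0,0,1]]'
python3 -m inch '[[0,0,0.0005,0,0,0,1],[0,0,0.001,0,0,0,1],[0,0,0.0015,0,0,0,1],[0,0,0.002,0,0,0,1],[0,0,0.002,0,0,0,1],[0,0,0.002,0,0,0,1]]'
```

```text
time: 2.02
ee_pos: [0.4763, 0.1943, 0.0956]
tcp_rot: [180.0, -0.0, 105.4]
wrist_force: [1.1, -0.6, 0.7]
opening: -0.0
time: 2.6
ee_pos: [0.4765, 0.1941, 0.0905]
tcp_rot: [180.0, -0.0, 105.4]
wrist_force: [-0.4, -0.9, 1.7]
opening: -0.0
time: 3.1
ee_pos: [0.4765, 0.1941, 0.0883]
tcp_rot: [180.0, 0.0, 105.4]
wrist_force: [-1.3, -1.3, 2.1]
opening: 0.0003
```

Contact is at about 0.090. Pressing on in small steps to about 5.5 mm in.

```bash
python3 -m inch '[[0,0,0.0005,0,0,0,1],[0,0,0.001,0,0,0,1],[0,0,0.0015,0,0,0,1],[0,0,0.002,0,0,0,1],[0,0,0.002,0,0,0,1],[0,0,0.002,0,0,0,1]]'
python3 -m inch '[[0,0,0.0005,0,0,0,1],[0,0,0.001,0,0,0,1],[0,0,0.0015,0,0,0,1],[0,0,0.0015,0,0,0,1],[0,0,0.0015,0,0,0,1]]'
```

```text
time: 3.6
ee_pos: [0.4764, 0.1941, 0.0862]
tcp_rot: [-180.0, 0.0, 105.4]
wrist_force: [0.2, -1.0, 1.9]
opening: -0.0002
time: 4.02
ee_pos: [0.4764, 0.1941, 0.0847]
tcp_rot: [-180.0, 0.0, 105.4]
wrist_force: [-0.3, -0.2, 2.3]
opening: -0.0002
```

```bash
python3 -m inch '[[0,0,0.0005,0,0,0,1],[0,0,0.001,0,0,0,1],[0,0,0.001,0,0,0,1],[0,0,0.001,0,0,0,1]]'; python3 -m inch '[[0,0,0,0,0,0,1],[0,0,0,0,0,0,1]]'
```

```text
time: 4.35
ee_pos: [0.4764, 0.1941, 0.0838]
tcp_rot: [-180.0, 0.0, 105.4]
wrist_force: [0.3, -0.4, 3.1]
opening: 0.0004
time: 4.52
ee_pos: [0.4764, 0.1941, 0.0838]
tcp_rot: [180.0, -0.0, 105.4]
wrist_force: [0.6, -0.5, 1.6]
opening: -0.0003
```

```bash
python3 -m inch '[[0,0,-0.03,0,0,0,1],[0,-0.01,-0.07,0,0,0,1],[0,-0.04,-0.10,0,0,0,1],[0,-0.08,-0.12,0,0,0,1],[0,-0.12,-0.12,0,0,0,1],[0,-0.13,-0.12,0,0,0,1],[0,-0.13,-0.12,0,0,0,1],[0,-0.13,-0.12,0,0,0,1],[0,-0.13,-0.12,0,0,0,1],[0,-0.13,-0.12,0,0,0,1],[0,-0.13,-0.12,0,0,0,1],[0,-0.13,-0.12,0,0,0,1]]'; python3 -m inch '[[0,0,0,0,0,0,1],[0,0,0,0,0,0,1],[0,0,0,0,0,0,1],[0,0,0,0,0,0,1],[0,0,0,0,0,0,1],[0,0,0,0,0,0,1]]'
cat >look.py <<'E'
import sys
from h import *
s,d=optics.camera("scene");t,e=optics.camera("top")
cv2.imwrite(sys.argv[1],np.hstack([cv2.resize(s[110:310,180:400],(400,364)),cv2.resize(t[170:310,180:334],(400,364))])[:,:,::-1])
for n,D in(("scene",d),("top",e)):
    P=cloud(n,D)[D>0]; a=np.radians(YAW);q=(P[:,:2]-C)@np.array([[np.cos(a),-np.sin(a)],[np.sin(a),np.cos(a)]])
    m=(abs(q[:,1])<.04)&(q[:,0]>-.08)&(q[:,0]<.15)&(P[:,2]>.1)&(P[:,2]<.3)
    print(n,m.sum(),"case x,z at the highest:",np.c_[q,P[:,2]][m][P[m,2].argsort()[-5:]].round(3).tolist() if m.any() else "")
E
python3 look.py pics/l1.png
```

```text
time: 5.52
ee_pos: [0.3515, 0.1596, 0.2032]
tcp_rot: [-179.9, 0.0, 105.4]
wrist_force: [0.1, -0.5, 0.0]
opening: 0.0001
time: 6.02
ee_pos: [0.3511, 0.1595, 0.2038]
tcp_rot: [180.0, -0.0, 105.4]
wrist_force: [0.4, 1.1, -0.2]
opening: 0.0002
scene 391 case x,z at the highest: [[-0.029, -0.033, 0.178], [-0.027, 0.016, 0.178], [-0.027, -0.01, 0.178], [-0.027, 0.001, 0.178], [-0.027, -0.025, 0.178]]
top 933 case x,z at the highest: [[-0.03, 0.015, 0.179], [-0.028, -0.017, 0.18], [-0.028, 0.001, 0.18], [-0.031, 0.012, 0.181], [-0.029, -0.03, 0.182]]
```

View pics/l1.png

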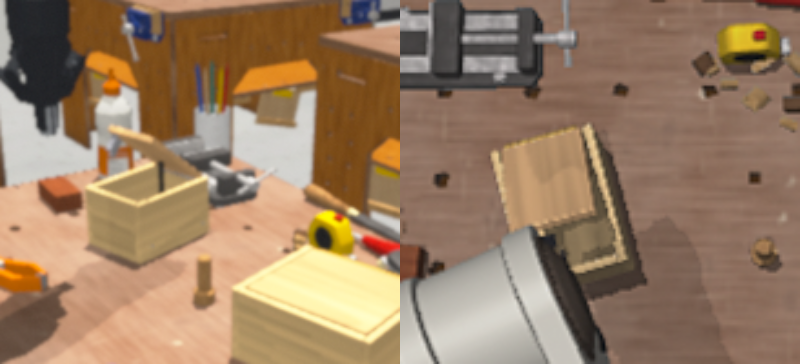

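The lid rests ajar: its front edge is at case x ≈ -0.03, z ≈ 0.18. The left crop shows the raised lid at (150,140), and the right crop shows the gap in front of the lid at (600,240). Next I lower the fingertips in front of the edge.

```bash
python3 -m inch '[[0,0.01,0.015,0,0,0,1],[0,0.03,0.035,0,0,0,1],[-0.005,0.05,0.05,0,0,0,1],[-0.008,0.07,0.054,0,0,0,1],[-0.008,0.09,0.054,0,0,0,1],[-0.008,0.105,0.054,0,0,0,1],[-0.008,0.11,0.054,0,0,0,1],[-0.008,0.11,0.054,0,0,0,1],[-0.008,0.11,0.054,0,0,0,1]]'; python3 -c "
from h import *
go(-.046,-.008,.149)"
```

```text
time: 6.87
ee_pos: [0.4588, 0.1809, 0.1496]
tcp_rot: [-180.0, 0.0, 105.4]
wrist_force: [-0.9, -0.2, 0.1]
opening: -0.0
t 6.8667 at(case) [-0.0631 -0.0076  0.1496] F [-0.86 -0.25  0.1 ] shift [-0.0004  0.0171  0.0006] rot [-0.001  0.     0.   ]
```

```bash
python3 -m inch '[[0,0.008,0,0,0,0,1],[0,0.016,0,0,0,0,1],[0,0.023,-0.004,0,0,0,1],[0,0.03,-0.011,0,0,0,1],[0,0.037,-0.017,0,0,0,1],[0,0.044,-0.024,0,0,0,1],[0,0.051,-0.029,0,0,0,1],[0,0.058,-0.032,0,0,0,1],[0,0.065,-0.035,0,0,0,1],[0,0.072,-0.038,0,0,0,1],[0,0.072,-0.038,0,0,0,1]]'
python3 look.py pics/l2.png
```

```text
time: 7.78
ee_pos: [0.5298, 0.2005, 0.1879]
tcp_rot: [180.0, -0.0, 105.4]
wrist_force: [0.2, -0.6, 0.0]
opening: -0.0002
scene 1714 case x,z at the highest: [[-0.004, -0.018, 0.3], [0.047, -0.017, 0.3], [0.049, -0.019, 0.3], [-0.022, -0.018, 0.3], [-0.027, -0.013, 0.3]]
top 28 case x,z at the highest: [[0.023, -0.038, 0.216], [0.024, -0.036, 0.216], [0.029, -0.037, 0.216], [0.031, -0.038, 0.217], [0.027, -0.04, 0.221]]
```

View pics/l2.png

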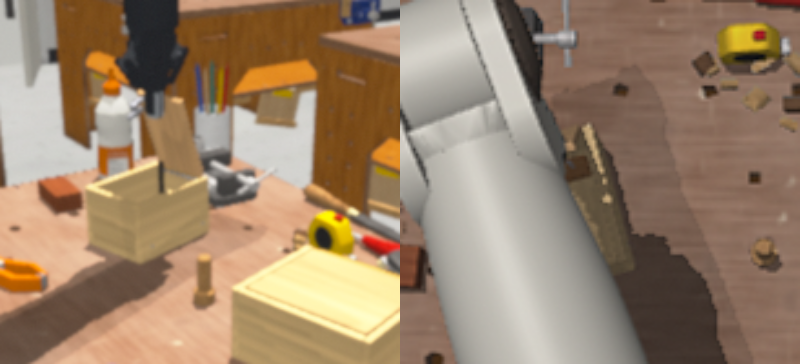

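The fingers (left crop, 155,100) are on the lid's edge and the lid is at about 70°. The case has not moved, so I push on past upright.

```bash
python3 -m inch '[[0,0.007,-0.002,0,0,0,1],[0,0.014,-0.004,0,0,0,1],[0,0.021,-0.005,0,0,0,1],[0,0.028,-0.006,0,0,0,1],[0,0.035,-0.007,0,0,0,1],[0,0.042,-0.008,0,0,0,1],[0,0.049,-0.008,0,0,0,1],[0,0.056,-0.008,0,0,0,1],[0,0.063,-0.008,0,0,0,1],[0,0.07,-0.008,0,0,0,1],[0,0.076,-0.008,0,0,0,1],[0,0.076,-0.008,0,0,0,1]]'
python3 -m inch '[[0,0.003,0,0,0,0,1],[0,0.006,0,0,0,0,1],[0,0.006,0,0,0,0,1],[0,0.006,0,0,0,0,1],[0,0.006,0,0,0,0,1],[0,0.006,0,0,0,0,1]]'
python3 look.py pics/l3.png
```

```text
time: 8.88
ee_pos: [0.6028, 0.2206, 0.1952]
tcp_rot: [-180.0, 0.0, 105.4]
wrist_force: [0.1, -0.3, -0.5]
opening: -0.0001
time: 9.38
ee_pos: [0.6076, 0.222, 0.1959]
tcp_rot: [180.0, -0.0, 105.4]
wrist_force: [-1.0, -0.8, 0.5]
opening: 0.0002
scene 1742 case x,z at the highest: [[0.045, -0.012, 0.299], [0.046, -0.014, 0.3], [0.139, -0.012, 0.3], [0.066, -0.017, 0.3], [0.102, -0.016, 0.3]]
top 149 case x,z at the highest: [[0.127, -0.035, 0.213], [0.123, -0.039, 0.213], [0.124, -0.035, 0.214], [0.126, -0.038, 0.214], [0.121, -0.034, 0.214]]
```

View pics/l3.png

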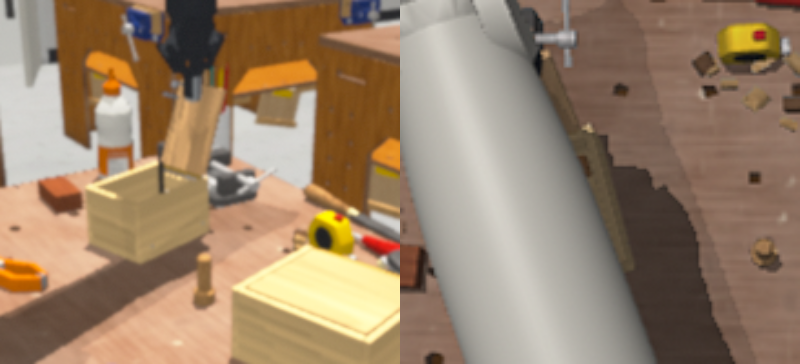

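The lid has fallen back: its edge is at case x ≈ 0.125, z 0.213, which is the 1.95 stop. I back the fingers off towards the robot, then look again.

```bash
python3 -m inch '[[0,-0.01,-0.004,0,0,0,1],[0,-0.03,-0.015,0,0,0,1],[0,-0.055,-0.03,0,0,0,1],[0,-0.085,-0.04,0,0,0,1],[0,-0.115,-0.05,0,0,0,1],[0,-0.145,-0.05,0,0,0,1],[0,-0.175,-0.05,0,0,0,1],[0,-0.205,-0.05,0,0,0,1],[0,-0.235,-0.05,0,0,0,1],[0,-0.25,-0.05,0,0,0,1],[0,-0.25,-0.05,0,0,0,1],[0,-0.25,-0.05,0,0,0,1]]'
python3 -m inch '[[0,0,0,0,0,0,1],[0,0,0,0,0,0,1],[0,0,0,0,0,0,1],[0,0,0,0,0,0,1],[0,0,0,0,0,0,1],[0,0,0,0,0,0,1]]'
python3 look.py pics/l4.png
python3 - <<'E'
from h import *
p,d=optics.camera("top"); a=np.load("top0.npz"); f,_=optics.camera("scene"); g=np.load("scene0.npz")["p"]
P,Q=cloud("top",d),cloud("top",a["d"])
for n,X,D in(("before",Q,a["d"]),("after",P,d)):
  for nm,lo,hi,c in(("wide",.08,.1,(391,247)),("sand",.02,.05,(470,249)),("offcut",.02,.05,(172,271)),("tape",.03,.08,(316,186)),("dog",.03,.08,(320,266))):
    m=((X[...,2]>lo)&(X[...,2]<hi)&(D>0)).astype(np.uint8);m2=np.zeros_like(m);w=45 if nm=="wide" else 22;w=12 if nm=="dog" else w
    m2[c[1]-w:c[1]+w,c[0]-w:c[0]+w]=m[c[1]-w:c[1]+w,c[0]-w:c[0]+w]
    print(n,nm,X[m2>0].mean(0).round(4),m2.sum())
# narrow case: lower front-right vertical corner patch shift in the scene view
u=g[215:262,222:296];r=cv2.matchTemplate(f[205:272,212:306],u,cv2.TM_CCOEFF_NORMED);print("scene match at (10,10) if unmoved",cv2.minMaxLoc(r))
E
```

```text
time: 10.48
ee_pos: [0.366, 0.1554, 0.2466]
tcp_rot: [179.9, -0.0, 105.4]
wrist_force: [0.2, 0.2, 0.6]
opening: 0.0001
time: 10.98
ee_pos: [0.3669, 0.1556, 0.2455]
tcp_rot: [-180.0, 0.0, 105.4]
wrist_force: [-0.4, -0.3, -1.1]
opening: -0.0001
scene 1071 case x,z at the highest: [[0.096, 0.028, 0.219], [0.097, 0.036, 0.22], [0.102, 0.029, 0.22], [0.095, 0.03, 0.221], [0.097, 0.028, 0.221]]
top 985 case x,z at the highest: [[0.12, 0.033, 0.22], [0.095, 0.031, 0.22], [0.093, 0.034, 0.221], [0.093, 0.026, 0.223], [0.096, 0.03, 0.224]]
before wide [ 0.5259 -0.2031  0.0908] 3555
before sand [ 0.5219 -0.4306  0.0355] 910
before offcut [0.4639 0.4105 0.0302] 523
before tape [0.7039 0.0065 0.0531] 303
before dog [ 0.4746 -0.0091  0.0601] 45
after wide [ 0.5258 -0.2031  0.0909] 3553
after sand [ 0.522  -0.431   0.0354] 904
after offcut [0.4667 0.4332 0.0299] 256
after tape [0.7036 0.0065 0.0524] 302
after dog [ 0.4746 -0.0089  0.0608] 44
scene match at (10,10) if unmoved (-0.04043831676244736, 0.8599240183830261, (16, 0), (10, 10))
```

View pics/l4.png

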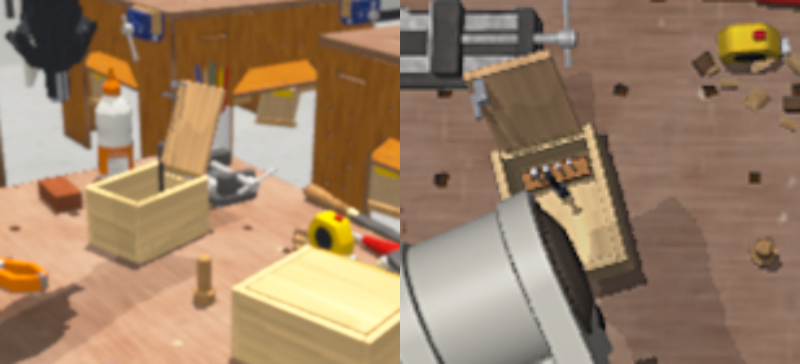

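The lid lies back at its stop, the case is where it was, and the gripper is clear. The offcut is only half visible from above because the arm covers it; in the scene view it hasn't moved. Handing in.

```bash
python3 -c "
from workcell import order
print(order.job_done())"
```

```text
the job is handed in; nothing more can be done
None
```

The narrow case is open: its lid lies back at the stop and stayed there after I took the fingers away. I handed the job in at about 11 s on the robot's clock.

- **Opening:** I pressed the front of the lid in about 6 mm with the shut fingertips; the wrist force read about 3 N at most. When I took the finger away, the spring raised the lid to about 0.7 rad. I then pushed its edge past upright, and it fell back on its own.
- **Lid at the end:** with the fingers still near the lid, its edge measured about x 0.125, z 0.213 m in the case frame, which matches the 1.95 rad stop. In the last picture it was still leaning back with the robot clear of everything.
- **Other things:** the narrow case matched its first picture with no shift, and the wide case stayed shut. The wide case, sanding block, tape measure and bench dog all measured within 1 mm of where they started.
- **Check that disagreed:** the overhead reading of the offcut differed by about 23 mm. The arm was hiding half of it (256 of 523 pixels visible). By eye the scene view shows it in the same place, but I did not measure it there.

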